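# Pack the sample canister and snap the transport case shut

### The arm

A 6-joint arm with a two-finger parallel gripper is mounted at the origin on the work surface. World frame = base frame: x ahead of the robot, y to its left, z up, the work surface at z = 0. Lengths are in m, angles in degrees, forces in N, time in s.
With the tool pointing down it reaches from about 0.375 to 0.9 m from the base axis. Payload 3.1 kg.
Tool frame: the origin (TCP) lies on the centre line of the jaws, within the pads' length; the fingertips stand 19 mm ahead of it and the grasp point (between the pads) is the TCP (tips_ahead is the distance from the TCP to the fingertips, in m); z points along the fingers, y is the line along which they close (so a half turn about z gives the same grasp; the last joint's range is limited). The gripper opens to 87 mm and grips with 3 to 60 N. Pads are 19 mm wide; open, the fingers measure 117 mm over their backs; the gripper's body (75 mm by 190 mm) begins 51 mm behind the grasp point.
Start: joints at [-80.587, 30.224, 82.088, -0, 67.689, -10.227], TCP at [0.21, -0.589, 0.242] pointing down, gripper open.
Joint ranges: [-176.69, 176.69], [-43.24, 126.21], [12.49, 139.97], [-82, 262], [0, 151.66], [-163.58, 163.58]. Speed limits (degrees/s): [159.86, 159.86, 180, 180, 180, 180].

### API

Orientations are given as a 3x3 rotation matrix whose columns are the frame's x, y, z axes.
In Python, from rig import read_state, capture, hand_in, trace, landmark_of, tips_ahead gives the robot as it stands.
- The arm moves only by the shell command python3 -m jog 'ROWS'. ROWS is JSON, a list of rows, each an object of numbers: "tx", "ty", "tz": the shift along the tool's x, y, z in cm; "roll": the turn about the tool's z in rad; "jaw": the opening, from 0 (shut) to 1 (fully open). A call has 1 to 8 rows; each row shifts and turns the commanded pose from where the row before left it, along the tool's axes as they then stand; what a row does not reach is not made up. A row lasts 1/10 s, in which the tool goes at most 50 mm and 8.59 degrees, less where a joint would pass 70% of its speed; a pose out of reach is approached as far as the arm can. A call with a gripper value outside its range is refused whole. The fingers move at their own pace and stop on an object; the grip force is fixed at half the most. Time passes only in rows, so rows that do not move let the fingers close. It gives the time, the measured TCP pose, the force, the opening and the grip force at its end, in the units of the state.
- read_state(): the state, without advancing time (a new reading comes with each control period).
- capture(name): name is "scene" or "top" or "wrist"; returns a dict with "img" (480x640x3 uint8, red, green, blue), "vertical_fov" (degrees; the focal length in pixels is half the picture's height over the tangent of half this angle, whatever the lens; pixels are square), "cx", "cy" (the principal point, pixels), "k1" (the pictures are not rectified: a ray, as slopes to the right and down, at radius r is drawn at 1 + k1 r^2 times it, then the intrinsics apply), "cam_to_world" (4x4, takes a point from camera to world coordinates); the wrist camera has in their place "tool_from_camera" (4x4, takes a point from camera to tool coordinates, whose origin is the TCP and whose axes are the flange's). Camera axes: x right, y up, looking along -z (the intrinsics and any distortion apply to the point x, -y, -z); pixel columns grow to the right and rows downward; lengths in m; the calibration is good to about 2 mm. A picture is of the moment at which its call begins: read the wrist's pose just before it. There is no depth.
- hand_in(): hands the job in; it is judged then, once.
Trained networks look in the newest picture that a camera, given by its name, has taken for a name from the list of things; names that differ only in an ending like _2 or _b are one class to them, and where a whole thing is asked for, a point or a joint stands for the part that bears it (a point fixed in the world has none). Each returns a list of dicts, best first, with "p" (0 to 1); they miss things now and then, are a little off and sometimes report something else, mostly with a low value. They report only what shows in the picture. A call takes as long as a camera call. They do not tell look-alikes from the thing itself.
- trace(camera, thing): "pixels" (480x640 bool, what is visible of it) and "bbox" ([left, top, width, height] in pixels, round what is visible of it).
- landmark_of(camera, thing): "point" ([row, column] in pixels: a listed point, or the origin of a listed thing).
The state is a dict: "time_s": time; "joint_positions": joint angles; "qvel": joint speeds; "tau": joint torques, N m; "position": TCP position; "tcp_rot": TCP orientation; "force": force on the tool from outside, world axes, zero at the start; "moment": the same for the moment, N m; "opening": opening from 0.0 (shut) to 1.0 (fully open); "grasp_force": force on a finger pad.
Only numpy, scipy, OpenCV 4.12 (cv2) and the standard library are available. Lean on these libraries where they do the work, as an engineer would, in place of code of your own. Each camera call takes 0.05 s, during which the arm holds its last target. There are 200 camera calls.

### The job

Take the white sample canister from its cradle, lay it down (do not drop it) flat inside the open transport case and let go of it. Then swing the stiff lid over, lower it onto the case and press its front edge down until the spring catch snaps and the lid is fully shut and stays so; the lid is brittle, so never push on it with more than about 40 N. Leave the sanitizer bottle, phone and note pad where they are.

Things in the scene. Friction and masses are not known exactly. Their poses are not given: they have to be found in the camera images.
- case: open grey plastic transport case, fixed to the counter, 150 (x) by 180 (y) by 68 high, walls and floor 6 thick, so the inside is 138 by 168 by 62 deep. Origin: centre of its underside; z up; its hinge runs along the top of the +x wall, its front with the spring catch is the -x wall. Open the fingers only part way when letting go inside it.
- lid (a joint): lid angle about its hinge, rad: 0 fully shut, pi/2 upright, 1.75 to 2.05 (leaning back) at the start, stop at 2.1. The stiff hinge holds the lid (about 0.24 kg) at any angle. Lowered, it meets the spring catch at about 0.07 (front edge 11 mm too high); from there it takes some 10 to 15 N straight down near the front edge to snap to 0; let go before the snap, it stays ajar.
- lid_hinge (a point): point on the hinge axis at the middle of the lid, 75 mm to +x of the case's origin and 68.5 mm above it. Its axes turn with the lid: x from front edge to hinge, y along the hinge, z out of the lid's outer face (up when shut)
- lid_edge (a point): middle of the lid's front (free) edge on its outer face, 160 mm from the hinge axis (8 mm outward from it), turning with the lid like lid_hinge. The lid is a flat grey plate 160 by 180 by 8 thick, its outer face plain; a black tab 44 wide hangs 30 mm from the inner side of the free edge at its middle.
- canister: rigid white plastic sample canister 120 long: a round body of 32 diameter and 96 length between two square end caps 38 by 38 by 12. Origin at its very centre; y is the long axis. It lies in the cradle with its axis 50 mm above the counter; about 0.12 kg. Grip the round body at its middle, across x. Lying on the case floor its centre is 25 mm above the case's origin.
- cradle: blue plastic cradle fixed to the counter, base 90 (x) by 110 (y) by 6, with two V supports at y = -35 and +35 mm (each 14 thick, up to 47 high) in which the canister lies along y; free space of 56 mm between the supports. Origin: centre of the underside.
- sanitizer: bystander: green pump bottle, 60 diameter, 166 high, loose. Origin: centre of underside.
- phone: bystander: black phone lying flat, 150 by 73 by 9, loose. Origin: centre of underside.
- notepad: bystander: yellow note pad lying flat, 76 by 76 by 18, loose. Origin: centre of underside.
Things that resemble listed ones, but are neither listed nor needed, are in the scene too. Several things have the shape of the case; the one meant has the colours described above.

How it is judged:
By the outcome, as a careful person would: the job done as asked, in the order asked, and still so for the second after the job is handed in, with the robot touching nothing.
It also fails if it takes over 61 s, if anything falls off the work surface, if the arm or the gripper's body presses on something with over 40 N, if the wrist force passes 120 N, or if a joint passes its speed limit or range.

## Working session

There is one attempt and no reset: what is moved stays moved. The work goes in short steps, Python scripts to look and compute and a shell command to move; the robot and the scene stay as the last step left them, time stands still between calls to the robot, and variables do not carry over. Pictures are saved under pics/ and viewed, at most 10 in all, crops included, and the job is handed in when it is done.

```bash
mkdir -p pics; cat > h.py <<'E'
import numpy as np, cv2
from rig import *
def ray(c,row,col,T):
    f=240/np.tan(np.radians(c["vertical_fov"])/2)
    u=np.array([(col-c["cx"])/f,(row-c["cy"])/f]); s=u.copy()
    for _ in range(30): s=u/(1+c["k1"]*(s@s))
    d=T[:3,:3]@np.array([s[0],-s[1],-1]); return T[:3,3],d/np.linalg.norm(d)
def proj(c,P,T):
    f=240/np.tan(np.radians(c["vertical_fov"])/2)
    p=T[:3,:3].T@(np.array(P)-T[:3,3]); s=np.array([p[0],-p[1]])/-p[2]; s=s*(1+c["k1"]*(s@s))
    return np.array([c["cy"]+f*s[1],c["cx"]+f*s[0]])
def cap(n):
    st=read_state(); c=capture(n)
    if n=="wrist":
        W=np.eye(4); W[:3,:3]=st["tcp_rot"]; W[:3,3]=st["position"]; T=W@np.array(c["tool_from_camera"])
    else: T=np.array(c["cam_to_world"])
    return c,T
def save(c,name): cv2.imwrite("pics/"+name,np.ascontiguousarray(c["img"][:,:,::-1]))
def tri(rs):
    A=np.zeros((3,3));b=np.zeros(3)
    for o,d in rs:
        M=np.eye(3)-np.outer(d,d);A+=M;b+=M@o
    p=np.linalg.solve(A,b); return p,[round(float(np.linalg.norm((np.eye(3)-np.outer(d,d))@(p-o))),4) for o,d in rs]
def at(r,z): o,d=r; return o+d*(z-o[2])/d[2]
E
python3 - <<'E'
from h import *
np.set_printoptions(precision=4,suppress=True)
print(read_state())
for n in ["scene","top"]:
    c,T=cap(n); save(c,n+"0.png"); print(n,T,c["vertical_fov"],c["k1"])
    for t in ["case","canister","cradle","lid_hinge","lid_edge","sanitizer","phone","notepad"]:
        for r in landmark_of(n,t)[:3]: print(n,t,round(r["p"],2),np.round(r["point"],1),at(ray(c,*r["point"],T),0.0))
E
```

```text
{'time_s': 0.0, 'joint_positions': array([-80.5877,  30.2778,  82.1563,  -0.0022,  67.6879, -10.2276]), 'qvel': array([-0.0054, -0.0915,  0.0226,  0.0224,  0.049 , -0.0237]), 'tau': array([  0.0001, -44.0037, -17.6591,   0.0635,   0.0582,  -0.0002]), 'position': array([ 0.21  , -0.5879,  0.2406]), 'tcp_rot': array([[ 0.9418,  0.3361, -0.0004],
       [ 0.3361, -0.9418,  0.0021],
       [ 0.0003, -0.0021, -1.    ]]), 'force': array([-0.245 , -0.0283, -0.1332]), 'moment': array([ 0.0248, -0.0416,  0.0489]), 'grasp_force': 0.0, 'opening': 0.9977799479319616}
scene [[ 0.5813 -0.5728  0.578   1.1497]
 [ 0.8135  0.4263 -0.3956 -0.4837]
 [-0.0198  0.7001  0.7137  0.8389]
 [ 0.      0.      0.      1.    ]] 47.45442237472941 -0.17300836831388453
scene case 0.77 [242.1 141.9] [ 0.2687 -0.342   0.    ]
scene case 0.69 [217.  315.4] [0.431  0.0052 0.    ]
scene case 0.62 [258.  505.6] [0.7669 0.2519 0.    ]
scene canister 0.63 [177.4 398.5] [0.4386 0.2436 0.    ]
scene canister 0.4 [296.1 387.8] [ 0.6938 -0.01   -0.    ]
scene cradle 0.63 [196.6 393. ] [ 0.4825  0.1875 -0.    ]
scene lid_hinge 
[... 838 characters left out ...]
299 -0.1884  0.    ]
top canister 0.74 [256.1 182.6] [0.4821 0.2106 0.    ]
top cradle 0.91 [255.3 192. ] [0.4839 0.1921 0.    ]
top cradle 0.75 [207.4 294.6] [ 0.5811 -0.0075  0.    ]
top lid_hinge 0.93 [191.6 378. ] [ 0.6148 -0.1719  0.    ]
top lid_hinge 0.78 [345.3 452.5] [ 0.3157 -0.3163  0.    ]
top lid_hinge 0.66 [ 71.6 147.2] [0.8599 0.2996 0.    ]
top lid_edge 0.78 [415.5 506.5] [ 0.1823 -0.4203  0.    ]
top lid_edge 0.67 [154.6 378.5] [ 0.6898 -0.1731  0.    ]
top lid_edge 0.65 [145.1 172.7] [0.7051 0.2394 0.    ]
top sanitizer 0.91 [148.4 296.5] [ 0.7005 -0.0093  0.    ]
top phone 0.64 [285.7 291.6] [ 0.4272 -0.0041  0.    ]
top notepad 0.92 [208.3 293.8] [ 0.5793 -0.006   0.    ]
```

View pics/scene0.png

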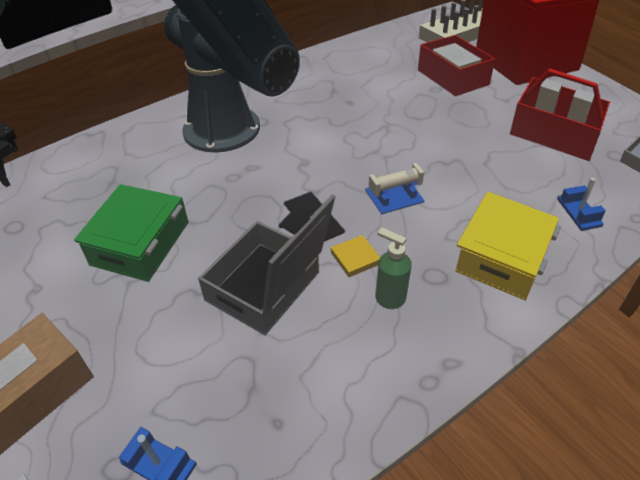

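View pics/top0.png

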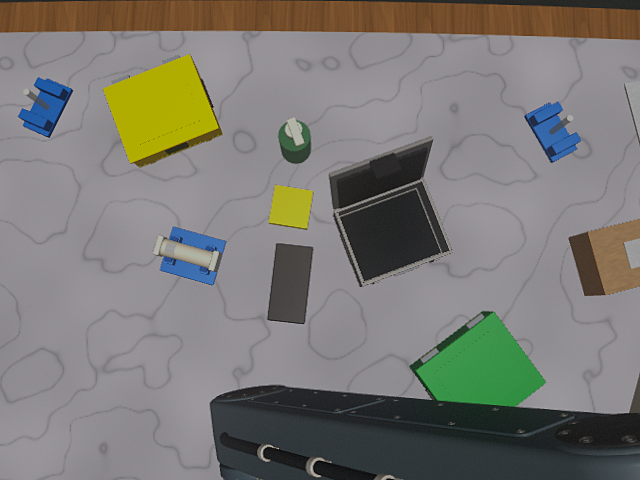

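Scene: the grey case stands open at top-picture (390,235), its lid leaning back towards (380,170). The canister lies in the blue cradle at (187,255). The green and yellow boxes are closed look-alikes of the case, and the other blue cradles hold no canister. I'm moving above the case and the canister for wrist views.

```bash
python3 -m jog '[{"tz":-4},{"tz":-4},{"tx":3.4,"ty":-2.9},{"tx":3.4,"ty":-2.9},{"tx":3.4,"ty":-2.9},{"tx":3.4,"ty":-2.9},{"tx":3.4,"ty":-2.9},{"tx":3.4,"ty":-2.9}]' | tail -c 500
python3 -m jog '[{"tx":3.4,"ty":-2.9},{"tx":3.4,"ty":-2.9},{"tx":3.4,"ty":-2.9},{"tx":3.2,"ty":-2.9},{},{}]' | tail -c 500
python3 - <<'E'
from h import *
np.set_printoptions(precision=4,suppress=True)
st=read_state();print(st["position"],st["time_s"],st["force"]);print(st["tcp_rot"])
R={}
for n in ["wrist","top","scene"]:
    c,T=cap(n); save(c,n+"1.png")
    if n=="wrist": print(np.array(c["tool_from_camera"]))
    for t in ["case","canister","cradle","lid_hinge","lid_edge"]:
        for r in landmark_of(n,t)[:3]: print(n,t,round(r["p"],2),np.round(r["point"],1),at(ray(c,*r["point"],T),0.03))
E
```

```text
[ 0.2101 -0.5886  0.2416] 0.9 [-0.6012 -0.2166 -0.711 ]
[[ 0.9418  0.3361  0.    ]
 [ 0.3361 -0.9418 -0.0001]
 [-0.      0.0001 -1.    ]]
[[-0.      0.969   0.2471  0.0661]
 [ 1.      0.     -0.0001  0.0002]
 [-0.0001  0.2471 -0.969  -0.1422]
 [ 0.      0.      0.      1.    ]]
wrist case 0.69 [ 70.8 113.5] [ 0.2699 -0.3689  0.03  ]
wrist lid_edge 0.59 [159.1 101.2] [ 0.1883 -0.3744  0.03  ]
top case 0.74 [234.7 388.6] [ 0.5256 -0.1891  0.03  ]
top case 0.74 [117.1 164.7] [0.7537 0.2506 0.03  ]
top case 0.7 [372.2 471.4] [ 0.2677 -0.345   0.03  ]
top canister 0.97 [254.  185.2] [0.4838 0.199  0.03  ]
top canister 0.46 [282.4 290.5] [ 0.4324 -0.0031  0.03  ]
top cradle 0.9 [255.6 191.3] [0.4809 0.1872 0.03  ]
top lid_hinge 0.71 [191.3 380. ] [ 0.6096 -0.1727  0.03  ]
top lid_hinge 0.59 [ 74.4 147.7] [0.842  0.2893 0.03  ]
top lid_hinge 0.57 [339.1 453.7] [ 0.3291 -0.3119  0.03  ]
top lid_edge 0.96 [154.  380.9] [ 0.6834 -0.1746  0.03  ]
top lid_edge 0.92 [148.6 174.4] [0.69   0.2284 0.03  ]
top lid_edge 0.87 [413.3 507.6] [ 0.1916 -0.413   0.03  ]
scene case 0.69 [261.2 354. ] [ 0.6042 -0.0239  0.03  ]
scene case 0.61 [259.  504.7] [0.7812 0.222  0.03  ]
scene case 0.59 [243.9 137. ] [ 0.2988 -0.3578  0.03  ]
scene canister 0.91 [177.8 396.2] [0.4619 0.2123 0.03  ]
scene cradle 0.93 [196.6 391.7] [0.5047 0.1611 0.03  ]
scene cradle 0.46 [295.8 389.3] [ 0.7112 -0.0242  0.03  ]
scene lid_hinge 0.96 [275.8 291.6] [ 0.5621 -0.1437  0.03  ]
scene lid_hinge 0.81 [227.2 162.2] [ 0.2855 -0.2931  0.03  ]
scene lid_hinge 0.81 [246.8 549. ] [0.8161 0.324  0.03  ]
scene lid_edge 0.91 [211.5  98.6] [ 0.1493 -0.3922  0.03  ]
scene lid_edge 0.73 [214.2 473.1] [0.6526 0.2661 0.03  ]
scene lid_edge 0.68 [227.4 305.3] [ 0.4696 -0.0474  0.03  ]$[0]: bad value
$[0]: bad value
```

```bash
python3 -m jog '[{"tz":-4.0}]'; python3 -m jog '[{"tx":0,"ty":0,"tz":-4,"roll":0,"jaw":1}]'; python3 -m jog --help | head -20
```

```text
time_s: 1.9
position: [0.2093, -0.585, 0.2762]
tcp_rot: [[0.942, 0.336, -0.002], [0.336, -0.942, 0.013], [0.002, -0.013, -1.0]]
force: [0.0, 0.2, -0.8]
opening: 1.002
grasp_force: 0.0$[0]: bad value
invalid input: not JSON, or not a number
```

```bash
python3 -m jog '[{"tx":0,"ty":0,"tz":-4,"roll":0,"jaw":1},{"tx":3.4,"ty":-2.9,"tz":0,"roll":0,"jaw":1},{"tx":3.4,"ty":-2.9,"tz":0,"roll":0,"jaw":1},{"tx":3.4,"ty":-2.9,"tz":0,"roll":0,"jaw":1},{"tx":3.4,"ty":-2.9,"tz":0,"roll":0,"jaw":1},{"tx":3.4,"ty":-2.9,"tz":0,"roll":0,"jaw":1},{"tx":3.4,"ty":-2.9,"tz":0,"roll":0,"jaw":1},{"tx":3.4,"ty":-2.9,"tz":0,"roll":0,"jaw":1}]'
python3 - <<'E'
from h import *
np.set_printoptions(precision=4,suppress=True)
c,T=cap("wrist"); save(c,"w1.png"); print(T)
for t in ["case","lid_hinge","lid_edge"]:
    for r in landmark_of("wrist",t)[:3]: print(t,round(r["p"],2),np.round(r["point"],1),at(ray(c,*r["point"],T),0.03))
E
```

```text
time_s: 2.7
position: [0.3666, -0.3158, 0.3218]
tcp_rot: [[0.942, 0.336, 0.001], [0.336, -0.942, -0.0], [0.0, 0.001, -1.0]]
force: [1.1, -0.4, 0.7]
opening: 0.998
grasp_force: 0.0
[[ 0.3356  0.9129  0.2322  0.4289]
 [-0.942   0.3251  0.0835 -0.2937]
 [ 0.0007 -0.2468  0.9691  0.464 ]
 [ 0.      0.      0.      1.    ]]
case 0.68 [272.2 319.7] [ 0.28   -0.3473  0.03  ]
case 0.67 [ 28.8 264.5] [ 0.522  -0.1977  0.03  ]
lid_hinge 0.9 [231.  295.6] [ 0.3204 -0.3016  0.03  ]
lid_edge 0.78 [357.5 338.2] [ 0.1738 -0.4116  0.03  ]
```

View pics/w1.png

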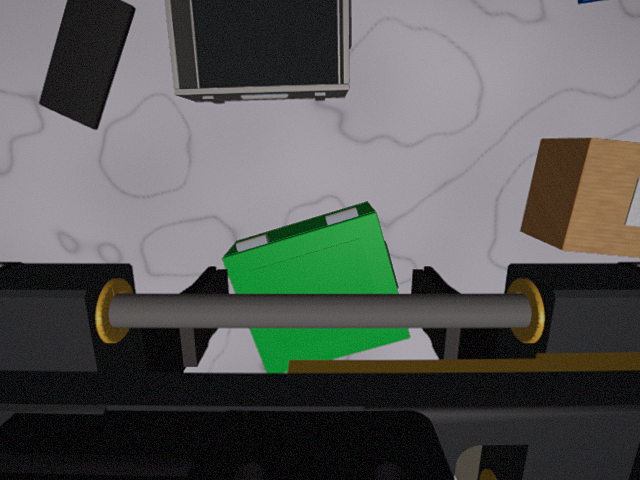

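The wrist view shows the grey case at the top (front wall near row 95, columns 175–350) and the green look-alike at the centre. It looks ahead along tool +x. I'll go on a bit for a full view of the case.

```bash
python3 -m jog '[{"tx":2,"ty":-3,"tz":-1,"roll":0,"jaw":1},{"tx":2,"ty":-4,"tz":-1,"roll":0,"jaw":1},{"tx":1,"ty":-4,"tz":-1,"roll":0,"jaw":1},{"tx":0,"ty":0,"tz":0,"roll":0,"jaw":1}]'
python3 - <<'E'
from h import *
np.set_printoptions(precision=4,suppress=True)
c,T=cap("wrist"); save(c,"w2.png"); np.savez("w2.npz",T=T); print(T)
for t in ["case","lid_hinge","lid_edge"]:
    for r in landmark_of("wrist",t)[:3]: print(t,round(r["p"],2),np.round(r["point"],1),at(ray(c,*r["point"],T),0.03))
E
```

```text
time_s: 3.3
position: [0.3752, -0.1944, 0.3526]
tcp_rot: [[0.941, 0.338, 0.0], [0.338, -0.941, 0.001], [0.001, -0.0, -1.0]]
force: [-0.2, -0.8, 0.3]
opening: 1.002
grasp_force: 0.0
[[ 0.338   0.9121  0.2321  0.4374]
 [-0.9411  0.3277  0.0829 -0.1723]
 [-0.0004 -0.2464  0.9692  0.4948]
 [ 0.      0.      0.      1.    ]]
case 0.79 [ 76.8 356.5] [ 0.5241 -0.1876  0.03  ]
case 0.63 [299.1 397.7] [ 0.2774 -0.3439  0.03  ]
case 0.55 [102.  192.7] [ 0.431  -0.0114  0.03  ]
lid_hinge 0.73 [263.  389.7] [ 0.3221 -0.3134  0.03  ]
```

View pics/w2.png

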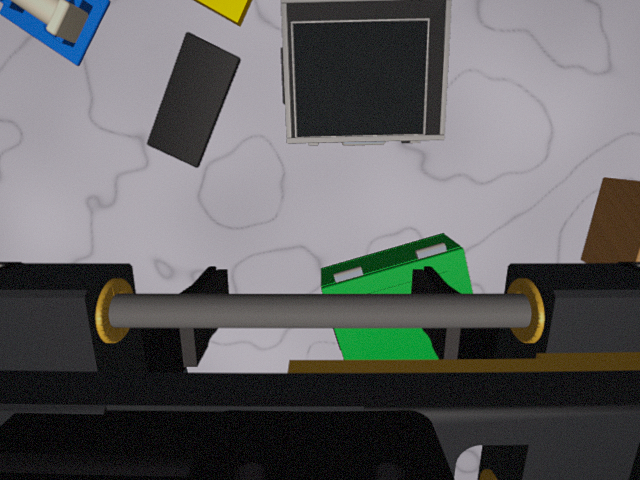

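The wrist view shows the grey case with front rim corners near (row 141, col 287) and (137, 445). The cradle with the canister is at the top left.

```bash
python3 - <<'E'
from h import *
from scipy.optimize import least_squares
np.set_printoptions(precision=4,suppress=True)
Tw=np.load("w2.npz")["T"]
C={}
for n in ["top","scene"]: C[n]=cap(n)
cw,_=cap("wrist"); C["wrist"]=(cw,Tw)
for t,a,b in [("canister",(254,185.2),(177.8,396.2)),("cradle",(255.5,191.6),(196.6,392)),("lid_edge",(154,380.7),(228,305.8)),("lid_hinge",(191.4,379),(276.5,291.2))]:
    print(t,tri([ray(C["top"][0],*a,C["top"][1]),ray(C["scene"][0],*b,C["scene"][1])]))
obs=[("wrist",(141,287),(-.075,.09,.068)),("wrist",(137,445),(-.075,-.09,.068)),("top",(285,362),(-.075,.09,.068)),("top",(250,451),(-.075,-.09,.068)),("top",(213,333),(.075,.09,.068)),("top",(182,425),(.075,-.09,.068))]
def res(p,full=True):
    c,s=np.cos(p[2]),np.sin(p[2]);r=[]
    for n,px,q in obs: r+=list(proj(C[n][0],[p[0]+c*q[0]-s*q[1],p[1]+s*q[0]+c*q[1],q[2]+p[3]],C[n][1])-px)
    return r
s=least_squares(res,[.53,-.19,.3,0]);print(s.x,np.degrees(s.x[2]));print(np.array(s.fun).reshape(-1,2))
for n in ["top","scene"]:
  for t in ["canister"]:
    for r in trace(n,t)[:2]:
        m=r["pixels"];ys,xs=np.nonzero(m)
        rect=cv2.minAreaRect(np.c_[xs,ys].astype(np.float32));b=cv2.boxPoints(rect);print(n,t,r["p"],r["bbox"],rect)
        e=sorted([(np.linalg.norm(b[i]-b[(i+1)%4]),i) for i in range(4)])[:2]
        q=[(b[i]+b[(i+1)%4])/2 for _,i in e]
        w=[at(ray(C[n][0],p[1],p[0],C[n][1]),.05) for p in q];d=w[1]-w[0];d*=np.sign(d[1]);print(w,"yaw",np.degrees(np.arctan2(-d[0],d[1])),np.linalg.norm(d))
E
```

```text
canister (array([0.4815, 0.1935, 0.0527]), [0.0007, 0.0007])
cradle (array([ 0.4816,  0.19  , -0.0011]), [0.0036, 0.0036])
lid_edge (array([ 0.6338, -0.1527,  0.2239]), [0.0007, 0.0007])
lid_hinge (array([ 0.5996, -0.1659,  0.08  ]), [0.0004, 0.0004])
[ 0.5285 -0.1939  0.3706 -0.0087] 21.232433182592803
[[ 0.7535  0.7787]
 [ 0.8872 -1.751 ]
 [ 1.0827  0.4534]
 [ 1.9066  1.5614]
 [-2.2248  0.6526]
 [-4.2461 -2.1931]]
top canister 0.64 [151.8, 236.4, 68.5, 36.1] ((186.88815307617188, 252.82199096679688), (66.48043060302734, 20.321224212646484), 16.22019386291504)
[array([0.5011, 0.2528, 0.05  ]), array([0.4677, 0.1309, 0.05  ])] yaw -15.317477214372257 0.12647049244841374
scene canister 0.62 [367.6, 164.0, 56.9, 34.6] ((395.8294372558594, 179.78781127929688), (21.584022521972656, 57.497314453125), 75.65067291259766)
[array([0.5025, 0.2578, 0.05  ]), array([0.4653, 0.1243, 0.05  ])] yaw -15.581078517357325 0.13863705744181118
```

```bash
python3 -m jog '[{"tx":0,"ty":0,"tz":0,"roll":-0.137,"jaw":1},{"tx":0,"ty":0,"tz":0,"roll":-0.137,"jaw":1},{"tx":0,"ty":0,"tz":0,"roll":-0.137,"jaw":1},{"tx":0,"ty":0,"tz":0,"roll":-0.137,"jaw":1},{"tx":0,"ty":0,"tz":0,"roll":-0.137,"jaw":1},{"tx":0,"ty":0,"tz":0,"roll":-0.137,"jaw":1},{"tx":0,"ty":0,"tz":0,"roll":-0.137,"jaw":1}]'
python3 -m jog '[{"tx":4.5,"ty":0,"tz":0,"roll":0,"jaw":1},{"tx":4.5,"ty":0,"tz":1,"roll":0,"jaw":1},{"tx":4.5,"ty":0,"tz":1,"roll":0,"jaw":1},{"tx":4.5,"ty":0,"tz":1,"roll":0,"jaw":1},{"tx":4.5,"ty":0,"tz":1,"roll":0,"jaw":1},{"tx":4.5,"ty":0,"tz":1,"roll":0,"jaw":1},{"tx":0,"ty":0,"tz":0,"roll":0,"jaw":1}]'
cat > can.py <<'E'
from h import *
np.set_printoptions(precision=4,suppress=True)
import sys
c,T=cap("wrist"); save(c,sys.argv[1]); st=read_state(); print(st["position"],np.degrees(np.arctan2(st["tcp_rot"][1,0],st["tcp_rot"][0,0])))
for r in landmark_of("wrist","canister")[:2]: print(r["p"],r["point"],at(ray(c,*r["point"],T),.05))
for r in trace("wrist","canister")[:1]:
    m=r["pixels"];ys,xs=np.nonzero(m)
    rect=cv2.minAreaRect(np.c_[xs,ys].astype(np.float32));b=cv2.boxPoints(rect);print(r["p"],r["bbox"])
    e=sorted([(np.linalg.norm(b[i]-b[(i+1)%4]),i) for i in range(4)])[:2]
    q=[(b[i]+b[(i+1)%4])/2 for _,i in e]
    w=[at(ray(c,p[1],p[0],T),.05) for p in q];d=w[1]-w[0];d*=np.sign(d[1]);print(w,(w[0]+w[1])/2,"yaw",np.degrees(np.arctan2(-d[0],d[1])),np.linalg.norm(d))
E
python3 can.py w3.png
```

```text
time_s: 4.45
position: [0.3761, -0.1974, 0.3513]
tcp_rot: [[0.261, 0.965, -0.0], [0.965, -0.261, 0.0], [0.0, -0.0, -1.0]]
force: [0.8, 1.2, -0.3]
opening: 1.001
grasp_force: 0.0
time_s: 5.15
position: [0.4479, 0.0675, 0.3002]
tcp_rot: [[0.26, 0.966, -0.002], [0.966, -0.26, 0.002], [0.001, -0.003, -1.0]]
force: [-0.3, -0.5, 0.5]
opening: 0.996
grasp_force: 0.0
[0.4478 0.0652 0.3007] 74.88341920621228
0.6 [83.5, 321.5] [0.4807 0.1878 0.05  ]
0.78 [302.7, 9.4, 41.5, 132.5]
[array([0.4985, 0.2524, 0.05  ]), array([0.4664, 0.1323, 0.05  ])] [0.4824 0.1923 0.05  ] yaw -14.958655900705104 0.12435387189963049
```

View pics/w3.png

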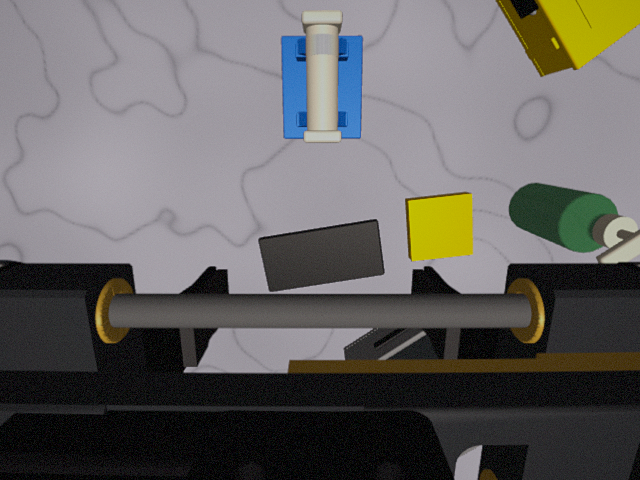

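The wrist view shows the canister upright in the picture at columns 303–344, rows 10–142, lined up with the tool's x axis. I'll go over it and then down.

```bash
python3 -m jog '[{"tx":4.4,"ty":0,"tz":0,"roll":0,"jaw":1},{"tx":4.4,"ty":0,"tz":2,"roll":0,"jaw":1},{"tx":4.3,"ty":0,"tz":2,"roll":0,"jaw":1},{"tx":0,"ty":0,"tz":5,"roll":0,"jaw":1},{"tx":0,"ty":0,"tz":5,"roll":0,"jaw":1},{"tx":0,"ty":0,"tz":4,"roll":0,"jaw":1},{"tx":0,"ty":0,"tz":3,"roll":0,"jaw":1},{"tx":0,"ty":0,"tz":0,"roll":0,"jaw":1}]'
python3 can.py w4.png
```

```text
time_s: 6.1
position: [0.4808, 0.187, 0.0883]
tcp_rot: [[0.269, 0.963, -0.008], [0.963, -0.269, -0.002], [-0.004, -0.007, -1.0]]
force: [-0.2, -1.2, 0.4]
opening: 1.001
grasp_force: 0.0
[0.4824 0.1876 0.0904] 74.41911130397992
0.85 [269.2, 321.5] [0.4814 0.189  0.05  ]
0.84 [277.2, 150.1, 86.2, 210.3]
[array([0.4969, 0.2486, 0.05  ]), array([0.466 , 0.1378, 0.05  ])] [0.4815 0.1932 0.05  ] yaw -15.604423924897562 0.11504169539127465
```

```bash
python3 -m jog '[{"tx":0.3,"ty":0,"tz":2,"roll":0,"jaw":1},{"tx":0,"ty":0,"tz":1.3,"roll":0,"jaw":1},{"tx":0,"ty":0,"tz":0,"roll":0,"jaw":1},{"tx":0,"ty":0,"tz":0,"roll":0,"jaw":0.3},{"tx":0,"ty":0,"tz":0,"roll":0,"jaw":0.1},{"tx":0,"ty":0,"tz":0,"roll":0,"jaw":0.1},{"tx":0,"ty":0,"tz":0,"roll":0,"jaw":0.1},{"tx":0,"ty":0,"tz":0,"roll":0,"jaw":0.1}]'
python3 -m jog '[{"tx":0,"ty":0,"tz":0,"roll":0,"jaw":0.1},{"tx":0,"ty":0,"tz":0,"roll":0,"jaw":0.1}]'
```

```text
time_s: 7.05
position: [0.4836, 0.1925, 0.0588]
tcp_rot: [[0.266, 0.964, 0.0], [0.964, -0.266, 0.0], [0.0, 0.0, -1.0]]
force: [0.4, -0.9, 0.5]
opening: 0.627
grasp_force: 0.0
time_s: 7.25
position: [0.4835, 0.1925, 0.0586]
tcp_rot: [[0.266, 0.964, -0.0], [0.964, -0.266, 0.0], [-0.0, -0.0, -1.0]]
force: [0.1, 0.7, -0.5]
opening: 0.451
grasp_force: 0.0
```

```bash
python3 -m jog '[{"tx":0,"ty":0,"tz":0,"roll":0,"jaw":0.1},{"tx":0,"ty":0,"tz":0,"roll":0,"jaw":0.1},{"tx":0,"ty":0,"tz":0,"roll":0,"jaw":0.1},{"tx":0,"ty":0,"tz":0,"roll":0,"jaw":0.1}]'
python3 -m jog '[{"tx":0,"ty":0,"tz":-1,"roll":0,"jaw":0.1},{"tx":0,"ty":0,"tz":-2,"roll":0,"jaw":0.1},{"tx":0,"ty":0,"tz":-4,"roll":0,"jaw":0.1},{"tx":0,"ty":0,"tz":-4,"roll":0,"jaw":0.1},{"tx":0,"ty":0,"tz":-4,"roll":0,"jaw":0.1},{"tx":0,"ty":0,"tz":-4,"roll":0,"jaw":0.1},{"tx":0,"ty":0,"tz":-4,"roll":0,"jaw":0.1},{"tx":0,"ty":0,"tz":-4,"roll":0,"jaw":0.1}]'
```

```text
time_s: 7.65
position: [0.4831, 0.1925, 0.0585]
tcp_rot: [[0.266, 0.964, -0.001], [0.964, -0.266, -0.0], [-0.0, -0.001, -1.0]]
force: [-0.7, 1.0, 1.0]
opening: 0.36
grasp_force: 30.0
time_s: 8.45
position: [0.483, 0.1922, 0.3309]
tcp_rot: [[0.266, 0.964, 0.001], [0.964, -0.266, -0.0], [0.0, 0.001, -1.0]]
force: [1.1, 0.1, -0.7]
opening: 0.354
grasp_force: 30.0
```

Gripped (31 mm opening, 30 N) and lifted. Next I'll measure the case and lid closely.

```bash
python3 - <<'E'
from h import *
np.set_printoptions(precision=4,suppress=True)
a,_=cap("top");b,_=cap("scene")
A=cv2.resize(a["img"][130:290,320:460],None,fx=2.85,fy=2.85,interpolation=cv2.INTER_CUBIC)
B=cv2.resize(b["img"][190:340,195:340],None,fx=2.7,fy=2.7,interpolation=cv2.INTER_CUBIC)
im=np.zeros((480,800,3),np.uint8);im[:A.shape[0],:A.shape[1]]=A;im[:B.shape[0],402:402+B.shape[1]]=B
im=np.clip(im.astype(float)*1.6,0,255).astype(np.uint8)
cv2.imwrite("pics/crop1.png",im[:,:,::-1])
E
```

```text
(no output)
```

View pics/crop1.png

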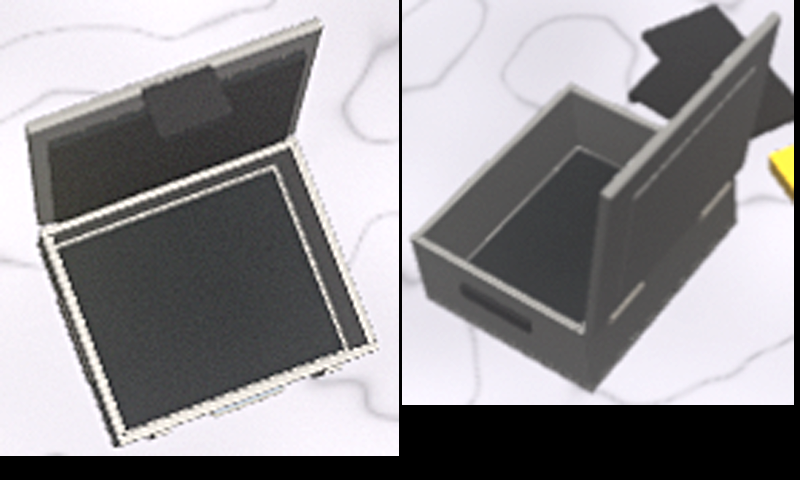

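```bash
cat > fit.py <<'E'
from h import *
from scipy.optimize import least_squares
np.set_printoptions(precision=4,suppress=True)
C={"wrist":(cap("wrist")[0],np.load("w2.npz")["T"]),"top":cap("top"),"scene":cap("scene")}
obs=[("wrist",(141,287),(-.075,.09,.068)),("wrist",(137,445),(-.075,-.09,.068)),
("top",(286.1,361.1),(-.075,.09,.068)),("top",(252.1,451.9),(-.075,-.09,.068)),("top",(211.4,334.4),(.075,.09,.068)),("top",(180.2,423.5),(.075,-.09,.068)),
("scene",(278.1,199.1),(-.075,-.09,.068)),("scene",(221.5,258),(-.075,.09,.068)),("scene",(335.2,265.7),(.075,-.09,0)),("scene",(300,204.3),(-.075,-.09,0))]
lid=[("top",(174.6,328.8),.09),("top",(136.7,432.3),-.09),("scene",(263,273.5),-.09),("scene",(196.7,335),.09)]
def lp(a,l,y,o): return (.075-l*np.cos(a)+o*np.sin(a),y,.0685+l*np.sin(a)+o*np.cos(a))
def W(p,q):
    c,s=np.cos(p[2]),np.sin(p[2]); return [p[0]+c*q[0]-s*q[1],p[1]+s*q[0]+c*q[1],q[2]+p[3]]
def res(p):
    r=[]
    for n,px,q in obs+[(n,px,lp(p[4],.16,y,.008)) for n,px,y in lid]: r+=list(proj(C[n][0],W(p,q),C[n][1])-px)
    return r
s=least_squares(res,[.53,-.19,.35,0,1.8],loss="soft_l1");p=s.x;print(p,np.degrees(p[2]))
print(np.array(res(p)).reshape(-1,2))
print("edge",W(p,lp(p[4],.16,0,.008)),"place",W(p,(-.022,0,.034)))
E
python3 fit.py
```

```text
[ 0.5284 -0.1924  0.3681 -0.0016  1.7463] 21.093060625707782
[[ 0.2172 -1.1526]
 [ 0.6792 -1.0874]
 [-0.16    0.7309]
 [-0.3284  0.7   ]
 [-1.3038 -1.3581]
 [-3.1077 -0.6622]
 [ 0.3797 -1.2328]
 [-0.5597 -1.0881]
 [ 1.05   -0.259 ]
 [ 0.751  -0.1698]
 [-0.5278 -0.768 ]
 [-0.2483 -0.7133]
 [ 0.6125 -2.4756]
 [-0.9731 -0.271 ]]
edge [np.float64(0.6317961165414229), np.float64(-0.15253251441754162), np.float64(0.2230230698844724)] place [np.float64(0.5078821837437587), np.float64(-0.20032968010159233), np.float64(0.03237747907836907)]
```

```bash
python3 -m jog '[{"tx":0,"ty":0,"tz":0,"roll":-0.127,"jaw":0.1},{"tx":0,"ty":0,"tz":0,"roll":-0.127,"jaw":0.1},{"tx":0,"ty":0,"tz":0,"roll":-0.127,"jaw":0.1},{"tx":0,"ty":0,"tz":0,"roll":-0.127,"jaw":0.1},{"tx":0,"ty":0,"tz":0,"roll":-0.127,"jaw":0.1}]'
python3 -m jog '[{"tx":-4.2,"ty":-1.35,"tz":0,"roll":0,"jaw":0.1},{"tx":-4.2,"ty":-1.35,"tz":0,"roll":0,"jaw":0.1},{"tx":-4.2,"ty":-1.35,"tz":0,"roll":0,"jaw":0.1},{"tx":-4.2,"ty":-1.35,"tz":0,"roll":0,"jaw":0.1},{"tx":-4.2,"ty":-1.35,"tz":0,"roll":0,"jaw":0.1},{"tx":-4.2,"ty":-1.35,"tz":0,"roll":0,"jaw":0.1},{"tx":-4.2,"ty":-1.35,"tz":0,"roll":0,"jaw":0.1},{"tx":-4.2,"ty":-1.35,"tz":0,"roll":0,"jaw":0.1}]'
python3 -m jog '[{"tx":-4,"ty":-1.3,"tz":0,"roll":0,"jaw":0.1},{"tx":0,"ty":0,"tz":0,"roll":0,"jaw":0.1},{"tx":0,"ty":0,"tz":0,"roll":0,"jaw":0.1}]'
python3 - <<'E'
from h import *
c,T=cap("wrist"); save(c,"w5.png"); s=read_state();print(s["position"],s["tcp_rot"],s["joint_positions"])
E
```

```text
time_s: 9.2
position: [0.4821, 0.1921, 0.326]
tcp_rot: [[-0.363, 0.932, -0.006], [0.932, 0.363, -0.001], [0.001, -0.006, -1.0]]
force: [0.2, -0.7, -0.6]
opening: 0.362
grasp_force: 30.0
time_s: 10.0
position: [0.5015, -0.1612, 0.3262]
tcp_rot: [[-0.357, 0.934, -0.004], [0.934, 0.357, 0.003], [0.004, -0.003, -1.0]]
force: [0.3, -0.3, -0.6]
opening: 0.358
grasp_force: 30.0
time_s: 10.3
position: [0.5039, -0.2022, 0.3261]
tcp_rot: [[-0.356, 0.935, -0.004], [0.935, 0.356, 0.003], [0.005, -0.003, -1.0]]
force: [-0.4, -0.4, -1.5]
opening: 0.358
grasp_force: 30.0
[ 0.50395425 -0.20110967  0.3265358 ] [[-0.35714419  0.93404111 -0.00390303]
 [ 0.93403853  0.357157    0.00330218]
 [ 0.00447836 -0.00246623 -0.99998693]] [-3.35777999e+01  1.86386173e+01  8.74810287e+01  3.52867251e-02
  7.41713110e+01 -5.45129612e+01]
```

View pics/w5.png

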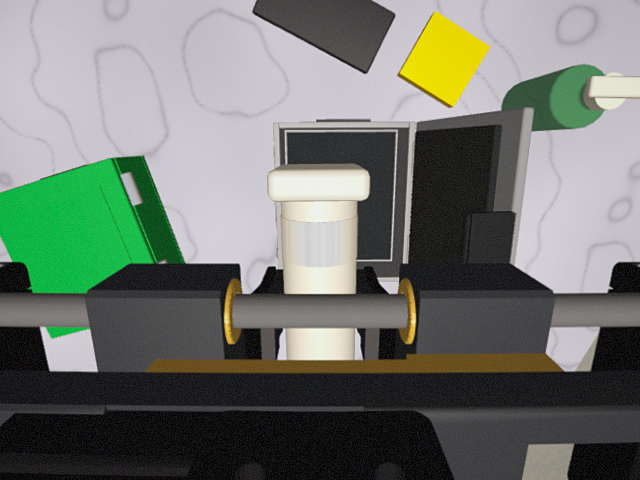

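The wrist view shows the canister (cap at row 185, columns 270–370) over the case opening, parallel to its walls, with the lid to the right at columns 415–530. Going down.

```bash
python3 -m jog '[{"tx":0,"ty":0,"tz":4,"roll":0,"jaw":0.1},{"tx":0,"ty":0,"tz":4,"roll":0,"jaw":0.1},{"tx":0,"ty":0,"tz":4,"roll":0,"jaw":0.1},{"tx":0,"ty":0,"tz":4,"roll":0,"jaw":0.1},{"tx":0,"ty":0,"tz":3,"roll":0,"jaw":0.1},{"tx":0,"ty":0,"tz":2,"roll":0,"jaw":0.1},{"tx":0,"ty":0,"tz":2,"roll":0,"jaw":0.1},{"tx":0,"ty":0,"tz":0,"roll":0,"jaw":0.1}]'
python3 -m jog '[{"tx":0,"ty":0,"tz":1.5,"roll":0,"jaw":0.1},{"tx":0,"ty":0,"tz":1.5,"roll":0,"jaw":0.1},{"tx":0,"ty":0,"tz":1,"roll":0,"jaw":0.1},{"tx":0,"ty":0,"tz":0.5,"roll":0,"jaw":0.1},{"tx":0,"ty":0,"tz":0,"roll":0,"jaw":0.1}]'
```

```text
time_s: 11.15
position: [0.5029, -0.1988, 0.0959]
tcp_rot: [[-0.36, 0.933, -0.006], [0.933, 0.36, 0.005], [0.007, -0.004, -1.0]]
force: [-0.1, -0.2, -1.1]
opening: 0.358
grasp_force: 30.0
time_s: 11.65
position: [0.505, -0.2014, 0.0535]
tcp_rot: [[-0.358, 0.934, -0.001], [0.934, 0.358, 0.0], [0.001, -0.0, -1.0]]
force: [-0.5, 0.6, -0.9]
opening: 0.357
grasp_force: 30.0
```

```bash
python3 -m jog '[{"tx":0,"ty":0,"tz":0.8,"roll":0,"jaw":0.1},{"tx":0,"ty":0,"tz":0.6,"roll":0,"jaw":0.1},{"tx":0,"ty":0,"tz":0.2,"roll":0,"jaw":0.1},{"tx":0,"ty":0,"tz":0,"roll":0,"jaw":0.1},{"tx":0,"ty":0,"tz":0,"roll":0,"jaw":0.1}]'
python3 -m jog '[{"tx":0,"ty":0,"tz":0.2,"roll":0,"jaw":0.1},{"tx":0,"ty":0,"tz":0,"roll":0,"jaw":0.1}]'
```

```text
time_s: 12.15
position: [0.5051, -0.202, 0.0376]
tcp_rot: [[-0.358, 0.934, 0.0], [0.934, 0.358, -0.0], [-0.0, 0.0, -1.0]]
force: [0.1, 0.3, -1.2]
opening: 0.356
grasp_force: 30.0
time_s: 12.35
position: [0.5051, -0.2019, 0.0355]
tcp_rot: [[-0.358, 0.934, -0.0], [0.934, 0.358, 0.0], [0.0, -0.0, -1.0]]
force: [-0.4, 0.5, -1.7]
opening: 0.358
grasp_force: 30.0
```

```bash
python3 -m jog '[{"tx":0,"ty":0,"tz":0.1,"roll":0,"jaw":0.1},{"tx":0,"ty":0,"tz":0.1,"roll":0,"jaw":0.1},{"tx":0,"ty":0,"tz":0,"roll":0,"jaw":0.1}]'
python3 -m jog '[{"tx":0,"ty":0,"tz":0.1,"roll":0,"jaw":0.1},{"tx":0,"ty":0,"tz":0,"roll":0,"jaw":0.1}]'
```

```text
time_s: 12.65
position: [0.5051, -0.202, 0.0336]
tcp_rot: [[-0.358, 0.934, 0.0], [0.934, 0.358, -0.0], [-0.0, 0.0, -1.0]]
force: [0.6, -0.2, -0.5]
opening: 0.36
grasp_force: 30.0
time_s: 12.85
position: [0.5051, -0.202, 0.0335]
tcp_rot: [[-0.358, 0.934, 0.0], [0.934, 0.358, -0.0], [-0.0, 0.0, -1.0]]
force: [-1.8, -0.5, 6.7]
opening: 0.36
grasp_force: 30.0
```

Contact at the expected height. I'll release part way and lift out.

```bash
python3 -m jog '[{"tx":0,"ty":0,"tz":0,"roll":0,"jaw":0.4},{"tx":0,"ty":0,"tz":0,"roll":0,"jaw":0.46},{"tx":0,"ty":0,"tz":0,"roll":0,"jaw":0.46},{"tx":0,"ty":0,"tz":0,"roll":0,"jaw":0.46}]'
python3 -m jog '[{"tx":0,"ty":0,"tz":-0.5,"roll":0,"jaw":0.46},{"tx":0,"ty":0,"tz":-1.5,"roll":0,"jaw":0.46},{"tx":0,"ty":0,"tz":-3,"roll":0,"jaw":0.46},{"tx":0,"ty":0,"tz":-4,"roll":0,"jaw":0.46},{"tx":0,"ty":0,"tz":-4,"roll":0,"jaw":0.46},{"tx":0,"ty":0,"tz":-4,"roll":0,"jaw":0.46},{"tx":0,"ty":0,"tz":-4,"roll":0,"jaw":0.46},{"tx":0,"ty":0,"tz":-4,"roll":0,"jaw":0.46}]'
python3 -m jog '[{"tx":0,"ty":0,"tz":-4,"roll":0,"jaw":0},{"tx":-4,"ty":0,"tz":-3,"roll":0,"jaw":0},{"tx":-4,"ty":0,"tz":0,"roll":0,"jaw":0},{"tx":0,"ty":0,"tz":0,"roll":0,"jaw":0}]'
python3 - <<'E'
from h import *
c,T=cap("wrist"); save(c,"w6.png"); s=read_state();print(s["position"],s["joint_positions"])
E
```

```text
time_s: 13.25
position: [0.5051, -0.2019, 0.0324]
tcp_rot: [[-0.358, 0.934, -0.0], [0.934, 0.358, 0.0], [0.0, -0.0, -1.0]]
force: [-0.4, 0.1, -0.1]
opening: 0.456
grasp_force: 0.0
time_s: 14.05
position: [0.5046, -0.2016, 0.2845]
tcp_rot: [[-0.358, 0.934, 0.0], [0.934, 0.358, -0.0], [-0.0, 0.0, -1.0]]
force: [0.2, -0.3, -0.4]
opening: 0.458
grasp_force: 0.0
time_s: 14.45
position: [0.5353, -0.2813, 0.354]
tcp_rot: [[-0.355, 0.935, 0.004], [0.935, 0.355, -0.005], [-0.006, 0.002, -1.0]]
force: [0.1, 1.0, -1.5]
opening: 0.178
grasp_force: 0.0
[ 0.53389191 -0.27846783  0.35267036] [-3.81661518e+01  2.24680906e+01  7.72269234e+01 -4.51281584e-03
  8.02591980e+01 -5.90021908e+01]
```

View pics/w6.png

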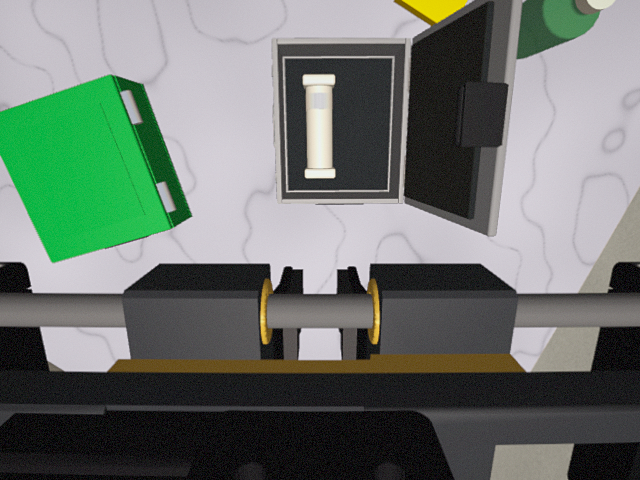

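The canister lies flat in the case at columns 304–335, rows 75–178. Next I turn the gripper and go behind the lid.

```bash
python3 -m jog '[{"tx":0,"ty":0,"tz":0,"roll":0.143,"jaw":0},{"tx":0,"ty":0,"tz":0,"roll":0.143,"jaw":0},{"tx":0,"ty":0,"tz":0,"roll":0.143,"jaw":0},{"tx":0,"ty":0,"tz":0,"roll":0.143,"jaw":0},{"tx":0,"ty":0,"tz":0,"roll":0.143,"jaw":0},{"tx":0,"ty":0,"tz":0,"roll":0.143,"jaw":0},{"tx":0,"ty":0,"tz":0,"roll":0.143,"jaw":0},{"tx":0,"ty":0,"tz":0,"roll":0.143,"jaw":0}]' >/dev/null
python3 -m jog '[{"tx":0,"ty":0,"tz":0,"roll":0.143,"jaw":0},{"tx":0,"ty":0,"tz":0,"roll":0.143,"jaw":0},{"tx":0,"ty":0,"tz":0,"roll":0.143,"jaw":0},{"tx":4.5,"ty":-2.1,"tz":0,"roll":0,"jaw":0},{"tx":4.5,"ty":-2.1,"tz":0,"roll":0,"jaw":0},{"tx":4.5,"ty":-2.1,"tz":0,"roll":0,"jaw":0},{"tx":4.5,"ty":-2.1,"tz":0,"roll":0,"jaw":0},{"tx":0,"ty":0,"tz":0,"roll":0,"jaw":0}]'
python3 -c "
from rig import *
s=read_state();print(s['position'],s['joint_positions'])"
```

```text
time_s: 16.1
position: [0.6742, -0.1273, 0.3511]
tcp_rot: [[0.932, 0.363, -0.001], [0.363, -0.932, 0.004], [0.001, -0.004, -1.0]]
force: [-0.3, -0.6, -0.2]
opening: 0.003
grasp_force: 0.0
[ 0.6742148  -0.12729056  0.35106769] [-20.08487619  30.22483322  64.313781     0.19739173  85.56409381
  48.61352743]
```

```bash
python3 -m jog '[{"tx":0,"ty":0.8,"tz":4.5,"roll":0,"jaw":0},{"tx":0,"ty":0,"tz":4.5,"roll":0,"jaw":0},{"tx":0,"ty":0,"tz":4.4,"roll":0,"jaw":0},{"tx":-1,"ty":0,"tz":0,"roll":0,"jaw":0},{"tx":-1,"ty":0,"tz":0,"roll":0,"jaw":0},{"tx":-1,"ty":0,"tz":0,"roll":0,"jaw":0}]'
python3 -m jog '[{"tx":-0.5,"ty":0,"tz":0,"roll":0,"jaw":0},{"tx":-0.5,"ty":0,"tz":0,"roll":0,"jaw":0},{"tx":-0.5,"ty":0,"tz":0,"roll":0,"jaw":0},{"tx":-0.5,"ty":0,"tz":0,"roll":0,"jaw":0}]'
```

```text
time_s: 16.7
position: [0.6471, -0.1532, 0.2215]
tcp_rot: [[0.935, 0.356, 0.004], [0.356, -0.935, -0.002], [0.003, 0.003, -1.0]]
force: [-0.1, -0.2, 0.8]
opening: 0.004
grasp_force: 0.0
time_s: 17.1
position: [0.6287, -0.1599, 0.2199]
tcp_rot: [[0.935, 0.356, 0.003], [0.356, -0.935, -0.001], [0.002, 0.002, -1.0]]
force: [2.3, 0.0, 2.0]
opening: 0.008
grasp_force: 1.1
```

Contact at about 2 N; the lid is moving. I'll swing it over along an arc.

```bash
python3 -m jog '[{"tx":-1,"ty":0,"tz":-0.2,"roll":0,"jaw":0},{"tx":-1.1,"ty":0,"tz":0,"roll":0,"jaw":0},{"tx":-1.2,"ty":0,"tz":0,"roll":0,"jaw":0},{"tx":-1.3,"ty":0,"tz":0.3,"roll":0,"jaw":0},{"tx":-1.3,"ty":0,"tz":0.3,"roll":0,"jaw":0},{"tx":-1.2,"ty":0,"tz":0.5,"roll":0,"jaw":0},{"tx":-1.2,"ty":0,"tz":0.6,"roll":0,"jaw":0}]'
python3 -c "
from h import *
s=read_state();d=s['position']-np.array([.5284,-.1924,0]);print(d[0]*.933+d[1]*.36,-d[0]*.36+d[1]*.933,d[2],s['force'])
c,T=cap('wrist')
for n in ['top','scene']:
  cap(n); print(n,[(round(r['p'],2),r['point']) for r in landmark_of(n,'lid_edge')[:4]])"
```

```text
time_s: 17.8
position: [0.5492, -0.1893, 0.2033]
tcp_rot: [[0.935, 0.356, -0.001], [0.356, -0.935, -0.0], [-0.001, -0.0, -1.0]]
force: [0.3, 0.0, 2.0]
opening: 0.002
grasp_force: 0.9
0.020568923172396177 -0.0046094809503267106 0.20327345382564344 [0.3333367  0.02122396 2.03178799]
top [(0.85, [145.5, 175.0])]
scene [(0.61, [212.7, 475.5]), (0.6, [209.4, 248.2]), (0.56, [213.5, 99.1])]
```

```bash
python3 -m jog '[{"tx":-1.2,"ty":0,"tz":0.6,"roll":0,"jaw":0},{"tx":-1.2,"ty":0,"tz":0.7,"roll":0,"jaw":0},{"tx":-0.9,"ty":0,"tz":0.9,"roll":0,"jaw":0},{"tx":-0.9,"ty":0,"tz":1,"roll":0,"jaw":0},{"tx":-0.7,"ty":0,"tz":1.1,"roll":0,"jaw":0},{"tx":-0.7,"ty":0,"tz":1.1,"roll":0,"jaw":0}]'
python3 -m jog '[{"tx":-0.5,"ty":0,"tz":1.2,"roll":0,"jaw":0},{"tx":-0.5,"ty":0,"tz":1.2,"roll":0,"jaw":0}]'
```

```text
time_s: 18.65
position: [0.497, -0.2093, 0.1488]
tcp_rot: [[0.935, 0.356, -0.001], [0.356, -0.935, -0.0], [-0.001, -0.0, -1.0]]
force: [2.0, 1.0, 1.5]
opening: 0.008
grasp_force: 0.6
time_s: 18.85
position: [0.4877, -0.2127, 0.1247]
tcp_rot: [[0.935, 0.355, -0.001], [0.355, -0.935, 0.0], [-0.001, -0.0, -1.0]]
force: [0.3, 0.2, 1.5]
opening: 0.006
grasp_force: 0.5
```

```bash
python3 -m jog '[{"tx":0,"ty":0,"tz":-0.9,"roll":0,"jaw":0},{"tx":-1.3,"ty":-0.2,"tz":0,"roll":0,"jaw":0},{"tx":-1.4,"ty":-0.3,"tz":0,"roll":0,"jaw":0},{"tx":0,"ty":0,"tz":0.5,"roll":0,"jaw":0},{"tx":0,"ty":0,"tz":0.7,"roll":0,"jaw":0},{"tx":0,"ty":0,"tz":0.5,"roll":0,"jaw":0},{"tx":0,"ty":0,"tz":0.4,"roll":0,"jaw":0}]'
python3 -m jog '[{"tx":0,"ty":0,"tz":0.2,"roll":0,"jaw":0},{"tx":0,"ty":0,"tz":0,"roll":0,"jaw":0}]'
```

```text
time_s: 19.55
position: [0.4621, -0.2173, 0.1129]
tcp_rot: [[0.934, 0.356, -0.0], [0.356, -0.934, 0.0], [-0.0, -0.0, -1.0]]
force: [-0.6, -1.5, 1.2]
opening: 0.003
grasp_force: 0.4
time_s: 19.75
position: [0.4621, -0.2172, 0.111]
tcp_rot: [[0.934, 0.356, -0.0], [0.356, -0.934, 0.0], [-0.0, -0.001, -1.0]]
force: [0.1, 0.5, 0.1]
opening: 0.009
grasp_force: 0.0
```

```bash
python3 -m jog '[{"tx":0,"ty":0,"tz":0.2,"roll":0,"jaw":0},{"tx":0,"ty":0,"tz":0.2,"roll":0,"jaw":0},{"tx":0,"ty":0,"tz":0,"roll":0,"jaw":0}]'
python3 -m jog '[{"tx":0,"ty":0,"tz":0.1,"roll":0,"jaw":0},{"tx":0,"ty":0,"tz":0.1,"roll":0,"jaw":0},{"tx":0,"ty":0,"tz":0,"roll":0,"jaw":0}]'
python3 -m jog '[{"tx":0,"ty":0,"tz":0.1,"roll":0,"jaw":0},{"tx":0,"ty":0,"tz":0,"roll":0,"jaw":0}]'
```

```text
time_s: 20.05
position: [0.462, -0.2173, 0.1074]
tcp_rot: [[0.935, 0.356, 0.0], [0.356, -0.935, -0.0], [0.0, 0.0, -1.0]]
force: [-0.5, -0.6, -0.5]
opening: 0.001
grasp_force: 0.0
time_s: 20.35
position: [0.462, -0.2174, 0.1067]
tcp_rot: [[0.934, 0.356, 0.0], [0.356, -0.934, -0.001], [0.0, 0.001, -1.0]]
force: [-2.6, 0.1, 9.2]
opening: 0.005
grasp_force: 4.7
time_s: 20.55
position: [0.4619, -0.2174, 0.1059]
tcp_rot: [[0.934, 0.356, 0.0], [0.356, -0.934, -0.001], [0.0, 0.001, -1.0]]
force: [-1.4, 0.6, 11.2]
opening: 0.006
grasp_force: 5.5
```

At the catch (11 N, at the expected height). I'll press on in small steps.

```bash
python3 -m jog '[{"tx":0,"ty":0,"tz":0.1,"roll":0,"jaw":0},{"tx":0,"ty":0,"tz":0,"roll":0,"jaw":0}]' | grep -E "pos|force"
python3 -m jog '[{"tx":0,"ty":0,"tz":0.1,"roll":0,"jaw":0},{"tx":0,"ty":0,"tz":0,"roll":0,"jaw":0}]'| grep -E "pos|force"
```

```text
position: [0.4618, -0.2175, 0.1048]
force: [-2.5, 0.4, 10.6]
grasp_force: 5.0
position: [0.4616, -0.2175, 0.1036]
force: [-2.7, -0.7, 8.6]
grasp_force: 4.1
```

```bash
for i in 1; do python3 -m jog '[{"tx":0,"ty":0,"tz":0.15,"roll":0,"jaw":0},{"tx":0,"ty":0,"tz":0.15,"roll":0,"jaw":0},{"tx":0,"ty":0,"tz":0,"roll":0,"jaw":0}]' | grep -E "pos|force"; done
python3 -m jog '[{"tx":0,"ty":0,"tz":0.15,"roll":0,"jaw":0},{"tx":0,"ty":0,"tz":0,"roll":0,"jaw":0}]'| grep -E "pos|force"
```

```text
position: [0.4617, -0.2174, 0.0996]
force: [-1.3, -1.2, 1.2]
grasp_force: 0.8
position: [0.462, -0.2172, 0.0977]
force: [0.4, -0.8, 0.6]
grasp_force: 0.0
```

```bash
python3 -m jog '[{"tx":0,"ty":0,"tz":0.15,"roll":0,"jaw":0},{"tx":0,"ty":0,"tz":0,"roll":0,"jaw":0}]'| grep -E "pos|force"
python3 -m jog '[{"tx":0,"ty":0,"tz":0.1,"roll":0,"jaw":0},{"tx":0,"ty":0,"tz":0,"roll":0,"jaw":0}]'| grep -E "pos|force"
```

```text
position: [0.4619, -0.2171, 0.0962]
force: [-0.6, -0.5, -0.5]
grasp_force: 0.0
position: [0.462, -0.2173, 0.0957]
force: [0.5, 1.1, 1.5]
grasp_force: 0.9
```

Contact is now at the fully shut height (0.0955). One light press more, then I lift away and look.

```bash
python3 -m jog '[{"tx":0,"ty":0,"tz":0.1,"roll":0,"jaw":0},{"tx":0,"ty":0,"tz":0,"roll":0,"jaw":0}]'| grep -E "pos|force"
python3 -m jog '[{"tx":0,"ty":0,"tz":-0.5,"roll":0,"jaw":0},{"tx":0,"ty":0,"tz":-2,"roll":0,"jaw":0},{"tx":0,"ty":0,"tz":-4,"roll":0,"jaw":0},{"tx":0,"ty":0,"tz":-4,"roll":0,"jaw":0},{"tx":0,"ty":0,"tz":-4,"roll":0,"jaw":0},{"tx":0,"ty":-4,"tz":-3,"roll":0,"jaw":0},{"tx":0,"ty":-4,"tz":0,"roll":0,"jaw":0},{"tx":0,"ty":-4,"tz":0,"roll":0,"jaw":0}]'| grep -E "time|pos|force"
python3 - <<'E'
from h import *
c,T=cap("scene"); save(c,"s9.png")
w,Tw=cap("wrist")
import sys
P=(.5284,-.1924,.3681)
cs,sn=np.cos(P[2]),np.sin(P[2])
for y in (.09,0,-.09):
  for a in (0,.07):
    q=(.075-.16*np.cos(a)+.008*np.sin(a),y,.0685+.16*np.sin(a)+.008*np.cos(a))
    print(y,a,proj(c,(P[0]+cs*q[0]-sn*q[1],P[1]+sn*q[0]+cs*q[1],q[2]),T))
print(landmark_of("scene","lid_edge")[:3])
B=cv2.resize(c["img"][190:350,180:350],None,fx=3.5,fy=3.5,interpolation=cv2.INTER_CUBIC)
cv2.imwrite("pics/s9c.png",np.clip(B[:,:,::-1]*1.5,0,255))
E
```

```text
position: [0.462, -0.2173, 0.0955]
force: [-1.4, 1.2, 8.8]
grasp_force: 4.5
time_s: 22.85
position: [0.4191, -0.1044, 0.2707]
force: [0.1, 1.5, 0.3]
grasp_force: 0.0
0.09 0 [215.5324461  252.54704592]
0.09 0.07 [211.70306693 252.34744394]
0 0 [242.83186472 223.99325455]
0 0.07 [239.03823839 223.54868637]
-0.09 0 [272.71513684 192.91333878]
-0.09 0.07 [268.99731116 192.17336463]
[{'point': [214.1, 98.3], 'p': 0.97}, {'point': [244.0, 221.6], 'p': 0.89}, {'point': [211.5, 470.4], 'p': 0.8}][ WARN:0@3.003] global loadsave.cpp:1063 imwrite_ Unsupported depth image for selected encoder is fallbacked to CV_8U.
```

View pics/s9c.png

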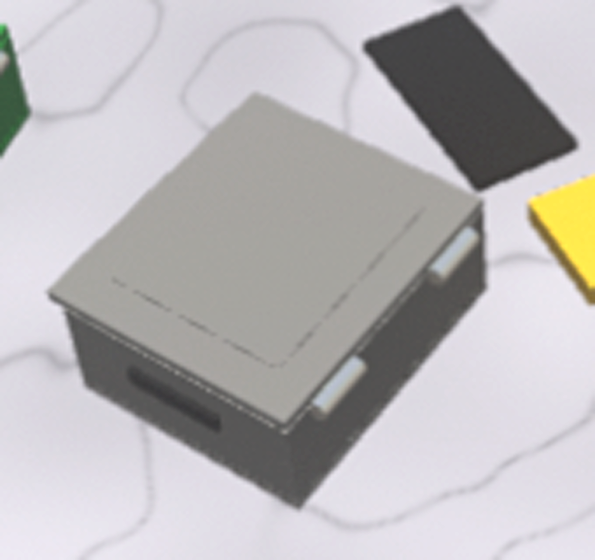

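The lid's front corners sit at (216.6, 252.9) and (273.4, 193.7) as row and column. That matches the prediction for fully shut. The phone and note pad are untouched.

```bash
python3 -c "
from rig import *
print(hand_in())"
```

```text
the job is handed in; nothing more can be done
None
```

The canister lies flat in the grey case and the lid is snapped fully shut, with about 11 N the highest lid force read. The sanitizer, phone and note pad were not touched, and the job was handed in at about 23 s.

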